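# Raise the fuming chamber's sash to the marker

### The arm

A 6-joint arm with a two-finger parallel gripper is mounted at the origin on the work surface. World frame = base frame: x ahead of the robot, y to its left, z up, the work surface at z = 0. Lengths are in mm, angles in rad, forces in N, time in s.
With the tool pointing down it reaches from about 325 to 875 mm from the base axis. Payload 4.4 kg.
Tool frame: the origin (TCP) lies on the centre line of the jaws, within the pads' length; the fingertips stand ahead of it and the grasp point (between the pads) lies 6 mm ahead of it (ctrl.tcp_to_tips is the z of the fingertips in the tool frame, in mm); z points along the fingers, y is the direction in which the jaws open and shut (so a half turn about z gives the same grasp; the last joint's range is limited). The gripper opens to 85 mm and grips with 20 to 120 N. Pads are 22 mm wide; open, the fingers measure 114 mm over their backs; the gripper's body (76 mm by 85 mm) begins 54 mm behind the grasp point. The pads swing forward as they close: fully open they stand 13 mm farther back than shut.
Start: joints at [-1.466, 0.207, 1.542, -0, 1.393, -0.15], TCP at [145.473, -556.296, 256.282] pointing down, gripper open.
Joint ranges: [-2.73, 2.73], [-0.86, 2.22], [0.23, 2.46], [-1.11, 4.25], [0.08, 2.63], [-2.82, 2.82]. Speed limits (rad/s): [2.79, 2.79, 3.14, 3.14, 3.14, 3.14].

### API

Orientations are given as a 3x3 rotation matrix whose columns are the frame's x, y, z axes.
In Python, from plant import ctrl, sensors, optics gives the robot as it stands. Calls block until the motion is done:
- ctrl.move_ptp(position, orientation): joint-space move of the TCP to a pose.
- ctrl.move_l(position, rot=None, vel=150, threshold=None): straight line of the TCP; rot=None keeps the orientation; vel is the mean speed in mm/s. With threshold (N) it stops when the force on the tool has changed by that much, and returns True; else False.
- ctrl.set_joints(angles): joint-space move.
- ctrl.gripper_to(opening, force=None): finger opening in mm; force is the grip in N (None keeps the last); returns when the fingers have stopped.
- ctrl.hold(seconds).
- ctrl.solve_ik(position, orientation): joint angles nearest the present ones, or None.
- sensors.read_state(): the state.
- optics.grab_frame(name): name is "side" or "top" or "wrist"; returns (picture, depth): 400x640x3 uint8, red, green, blue; 400x640 float32, mm along the optical axis (not along the pixel's ray), 0 where there is no reading.
- optics.camera_params(name): a dict with "mtx" (3x3 intrinsics, pixels), "R" (3x3) and "t" (3): a world point X has camera coordinates R X + t; the wrist camera has in their place "T_tool_cam" (4x4, takes a point from camera to tool coordinates, whose origin is the TCP and whose axes are the flange's). Camera axes: x right, y down, z forward; pixel columns grow to the right and rows downward; lengths in mm; the calibration is good to about 2 mm. The wrist camera is an equidistant fisheye: a pixel r from the principal point sees the ray r / f radians off the axis. A picture is of the moment at which its call begins: read the wrist's pose just before it. camera_params takes no time and is no camera call.
A pose or a line that the arm cannot do raises ctrl.MotionError and nothing moves.
- ctrl.finish_job(): hands the job in, once; it reports no verdict.
The state is a dict: "t": time; "q": joint angles; "qvel": joint speeds; "tau": joint torques, N m; "eef_pos": TCP position; "eef_rot": TCP orientation; "force": force on the tool from outside, world axes, zero at the start; "wrist_torque": the same for the moment, N m; "grip_width": finger opening in mm.
Only numpy, scipy, OpenCV 4.12 (cv2) and the standard library are available. Lean on these libraries where they do the work, as an engineer would, in place of code of your own. Each camera call takes 0.05 s, during which the arm holds its last target.

### The job

Push the clear sliding sash of the evidence fuming chamber up its sloping front, with the fingers beneath its blue lip, until the lip is level with the orange pointer on the frame; then leave it standing there and move clear. Only push: do not pinch the lip, do not fling the sash, do not shift the orange pointer, and do not move the yellow marker tent, the white jar or the orange-lidded pot.

Things in the scene. Friction and masses are not known exactly. Their poses are not given: they have to be found in the camera images.
- chamber: Bench-top fuming chamber, fixed: white base 340 (x) by 440 (y) by 55 mm high, clear sides, 330 mm high in all. Origin at the middle of its underside, z up; its front looks to its own -x, towards the robot, turned by its yaw. The front slopes at 45 degrees, up and away from the robot (own +x and +z equally), from the sill at own x = -200 mm, z = 60 mm to x = 62 mm, z = 322 mm.
- sash (a joint): How far the sash has slid up the slope from closed, m: 0 closed, 0.185 at the upper stop; 0.1 means 71 mm higher and 71 mm farther along the chamber's own +x. The sash is a clear pane 370 mm wide with aluminium edges, counterbalanced and a little stiff: it stays where it is left and needs about 2 to 6 N along the slope to move.
- lip_edge (a point): Middle of the blue lip's outer lower edge, nearest the robot; moves with the sash. The lip is a blue bar along the lower end of the sash, 330 mm wide (along the chamber's y), 20 mm thick measured up the slope, standing out 45 mm square from the sash (its lower 10 mm, sash_c0; the upper 10 mm, sash_c1, stand out 38 mm). Its underside faces down the slope and is free from below and in front. Axes: z up the slope, x square into the front, y along the lip.
- lip_mid (a point): Middle of the lip's outer face, half-way through its 20 mm thickness: 10 mm up the slope from lip_edge, same axes.
- pointer_tip (a point): Tip of the orange pointer, a 16 by 22 by 30 mm orange block with a wedge that points at the lip's end, on the white stile at the left end of the lip (the chamber's +y side), 185 mm from the middle. It stands at a different height each time, always above the lip's start. Its axes are those of lip_edge: z up the slope. The lip is level with it when lip_mid and this point have the same place along this z. The block stands out 30 mm from the stile.
- tent_mid (a point): Middle of the loose yellow blank marker tent, 80 by 75 mm, 88 mm high, on the bench (this point is 45 mm up). Bystander.
- jar_mid (a point): Middle of the loose white jar, 64 mm across, 80 mm high, on the bench (this point is 40 mm up). Bystander.
- pot_mid (a point): Middle of the loose small clear pot with an orange lid, 58 mm across, 59 mm high, on the bench (this point is 30 mm up). Bystander.

How it is judged (in metres and radians):
On the way, in this order (a step that is already met when the one before it is completed fails the run):
1. the fingers press on the lip from beneath while it is still below the pointer (contact force between the fingers and sash_c0 above 0.5 N and z of lip_mid in the frame of pointer_tip below -0.015 m), for 0.2 s.
2. the lip is level with the pointer (z of lip_mid in the frame of pointer_tip between -0.01 and 0.01 m), for 0.2 s.
At the end, for the whole second after the job is handed in: The lip's mid-line is within 10 mm, along the slope, of the orange pointer's tip (so the tip points at the 20 mm thick lip), the sash is at rest, the pointer has not shifted (4 mm) and the three bystanders stand where they were (20 mm) (all of step 2 and velocity of joint sash between -0.01 and 0.01 m/s and distance of each of tent_mid, jar_mid, pot_mid from where it was at the start of the episode below 0.02 m and distance of pointer_tip from where it was at the start of the episode below 0.004 m); the robot touches nothing.
It fails at once if the lip is pinched: the fingers press on its underside and its top at once (contact force between the fingers and sash_c0 above 1 N and contact force between the fingers and sash_c1 above 1 N).
It fails at once if the sash is flung (faster than 0.4 m/s) (velocity of joint sash above 0.4 m/s or velocity of joint sash below -0.4 m/s).
It fails at once if the pointer is shifted (distance of pointer_tip from where it was at the start of the episode above 0.004 m).
It fails at once if a bystander is moved, lifted or knocked over (distance of any of tent_mid, jar_mid, pot_mid from where it was at the start of the episode above 0.02 m or angle between any of tent_mid, jar_mid, pot_mid's own z axis and vertical above 0.3 rad).
It also fails if it takes over 32 s, if anything falls off the work surface, if the arm or the gripper's body presses on something with over 40 N, if the wrist force passes 120 N, or if a joint passes its speed limit or range.

## Working session

There is one attempt and no reset: what is moved stays moved. The work goes in short steps, each a Python script; the robot and the scene stay as the last script left them, time stands still between calls to the robot, and variables do not carry over. Pictures are saved under pics/ and viewed, and the job is handed in when it is done.

```bash
ls; mkdir -p pics
python3 - <<'E'
from plant import ctrl,sensors,optics
import cv2
print(sensors.read_state()); print(ctrl.tcp_to_tips)
for n in ["side","top"]:
    im,d=optics.grab_frame(n); cv2.imwrite(f"pics/{n}0.png",im[...,::-1])
    import numpy as np; np.save(f"pics/{n}0.npy",d); np.save(f"pics/{n}0im.npy",im)
    print(n,optics.camera_params(n))
E
```

```text
pics
{'t': 0.0, 'q': array([-1.46551278e+00,  2.07407045e-01,  1.54296897e+00, -1.58708027e-05,
        1.39347731e+00, -1.50505389e-01]), 'qvel': array([ 0.00121421,  0.00029376,  0.00071985,  0.00037964, -0.0009044 ,
        0.00133114]), 'tau': array([-8.29002856e-04, -3.83036363e+01, -2.91596299e+01, -3.46257211e-04,
        1.05639186e-02, -5.57667406e-06]), 'eef_pos': array([ 145.38730053, -555.59309694,  255.12591691]), 'eef_rot': array([[ 9.67463316e-01,  2.53011201e-01, -2.53106924e-04],
       [ 2.53011121e-01, -9.67460762e-01,  2.24650653e-03],
       [ 3.23520298e-04, -2.23745152e-03, -9.99997445e-01]]), 'force': array([0.96069105, 0.42350888, 0.52460815]), 'wrist_torque': array([ 0.02021938, -0.00689262, -0.01152335]), 'grip_width': 85.37049320135615}
25.0
side {'mtx': array([[441.46525373,   0.        , 315.85717043],
       [  0.        , 441.46525373, 206.89982262],
       [  0.        ,   0.        ,   1.        ]]), 'R': array([[ 0.92461944, -0.38010625,  0.02445679],
       [-0.19476192, -0.52699112, -0.82725338],
       [ 0.32733269,  0.7601313 , -0.56129646]]), 't': array([-569.40405086,  164.10985617,  834.28749286])}
top {'mtx': array([[454.07344713,   0.        , 320.15505781],
       [  0.        , 454.07344713, 194.91562954],
       [  0.        ,   0.        ,   1.        ]]), 'R': array([[ 0.01525242, -0.99988257, -0.00148566],
       [-0.99687568, -0.01509135, -0.07753153],
       [ 0.0775    ,  0.00266356, -0.99698879]]), 't': array([ -62.97732644,  570.30522681, 1011.56593992])}
```

View pics/side0.png

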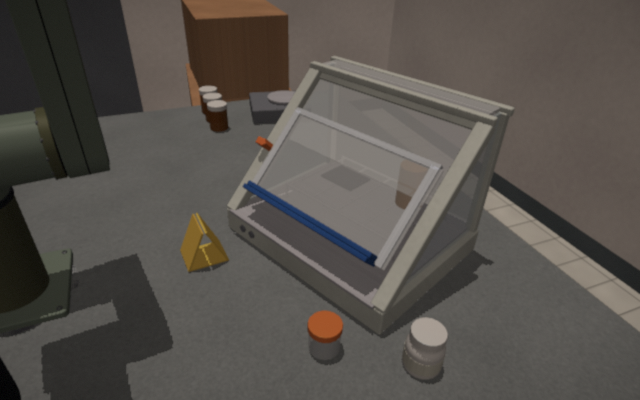

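View pics/top0.png

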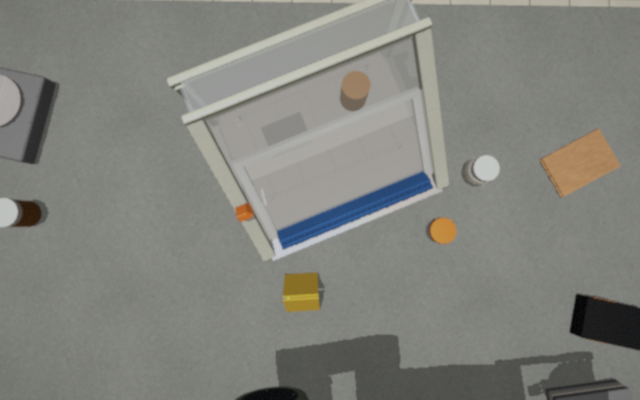

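```bash
cat > h.py <<'E'
import numpy as np,cv2
from plant import ctrl,sensors,optics
def pts(n,mask,d):
    p=optics.camera_params(n);K=p["mtx"];v,u=np.nonzero(mask&(d>0));z=d[v,u]
    c=np.stack([(u-K[0,2])/K[0,0]*z,(v-K[1,2])/K[1,1]*z,z],1)
    return (c-p["t"])@p["R"],u,v
def proj(n,X):
    p=optics.camera_params(n);c=p["R"]@X+p["t"];x=p["mtx"]@c;return x[:2]/x[2]
def tri(uvs):
    A=[]
    for n,(u,v) in uvs.items():
        p=optics.camera_params(n);P=p["mtx"]@np.c_[p["R"],p["t"]]
        A+= [u*P[2]-P[0],v*P[2]-P[1]]
    A=np.array(A);return np.linalg.lstsq(A[:,:3],-A[:,3],rcond=None)[0]
def masks(im):
    h=cv2.cvtColor(im,cv2.COLOR_RGB2HSV).astype(int);H,S,V=h[...,0],h[...,1],h[...,2]
    return dict(blue=(H>100)&(H<125)&(S>140)&(V>60),orange=(H<14)&(S>180)&(V>120),yellow=(H>18)&(H<30)&(S>170)&(V>80))
E
python3 - <<'E'
from h import *
for n in ["side","top"]:
    im=np.load(f"pics/{n}0im.npy");d=np.load(f"pics/{n}0.npy")
    for k,m in masks(im).items():
        nn,lab,st,ce=cv2.connectedComponentsWithStats(m.astype(np.uint8))
        for i in range(1,nn):
            if st[i,4]<25: continue
            X,u,v=pts(n,lab==i,d)
            print(n,k,st[i],ce[i].round(1),len(X),np.median(X,0).round(1),np.percentile(X,[3,97],axis=0).round(0).tolist())
            if k=="blue":
                c=np.median(X,0);_,s,vt=np.linalg.svd(X-X.mean(0),full_matrices=False);print(vt.round(3),s/np.sqrt(len(X)))
                t=(X-X.mean(0))@vt[0];print(t.min(),t.max(),X.mean(0),cv2.boxPoints(cv2.minAreaRect(np.c_[u,v].astype(np.float32))).tolist())
E
python3 - <<'E'
import cv2
a=cv2.imread("pics/side0.png")[120:280,220:400];cv2.imwrite("pics/side0c.png",cv2.resize(a,None,fx=4,fy=3.7,interpolation=2))
a=cv2.imread("pics/top0.png")[160:275,220:450];cv2.imwrite("pics/top0c.png",cv2.resize(a,None,fx=3.4,fy=3.4,interpolation=2))
E
```

```text
side blue [ 244  182  128   79 1264] [309.9 222.3] 1260 [ 537.  -159.6  138. ] [[467.0, -276.0, 134.0], [589.0, 2.0, 141.0]]
[[ 0.394 -0.919  0.   ]
 [ 0.909  0.39   0.147]
 [-0.135 -0.058  0.989]] [92.38123112  5.74030026  1.77849314]
-184.1782776577709 141.65649543329008 [ 533.51989649 -151.14420233  137.81235444] [[242.02459716796875, 188.32708740234375], [247.10040283203125, 179.77835083007812], [371.28814697265625, 253.51483154296875], [366.21234130859375, 262.0635681152344]]
side orange [257 137   9   8  46] [261.  140.7] 46 [515.8  81.3 198.1] [[510.0, 72.0, 193.0], [523.0, 93.0, 201.0]]
side orange [309 312  33  26 694] [324.9 324.5] 691 [ 495.2 -327.9   61. ] [[472.0, -350.0, 59.0], [519.0, -304.0, 63.0]]
side yellow [182 218  27  53 708] [193.7 248.3] 708 [334.1 -31.2  33.3] [[314.0, -57.0, 3.0], [351.0, 6.0, 85.0]]
side yellow [203 223  25  41 391] [214.1 249.4] 390 [373.2 -29.9   5.7] [[359.0, -53.0, 3.0], [389.0, 7.0, 77.0]]
top blue [ 278  173  153   75 2717] [353.8 209.6] 2704 [ 533.3 -123.3  136.2] [[471.0, -263.0, 124.0], [598.0, 16.0, 142.0]]
[[-0.393  0.92   0.   ]
 [ 0.852  0.365 -0.375]
 [ 0.345  0.147  0.927]] [92.92904743 10.71890605  3.33802156]
-163.01516769573843 160.4787847169016 [ 533.8379597  -123.36475844  134.8863642 ] [[277.00286865234375, 231.8193359375], [424.79461669921875, 171.18682861328125], [431.33148193359375, 187.12042236328125], [283.53973388671875, 247.7529296875]]
top orange [237 205  16  15 144] [244.4 211.4] 144 [525.   87.6 195.6] [[512.0, 75.0, 186.0], [535.0, 102.0, 203.0]]
top yellow [284 274  33  23 669] [300.5 284.8] 668 [372.3 -14.7  53.8] [[355.0, -47.0, 15.0], [390.0, 18.0, 89.0]]
top yellow [285 296  34  15 365] [301.7 303.4] 365 [333.9 -17.9  56.9] [[314.0, -49.0, 15.0], [349.0, 14.0, 89.0]]
```

View pics/side0c.png

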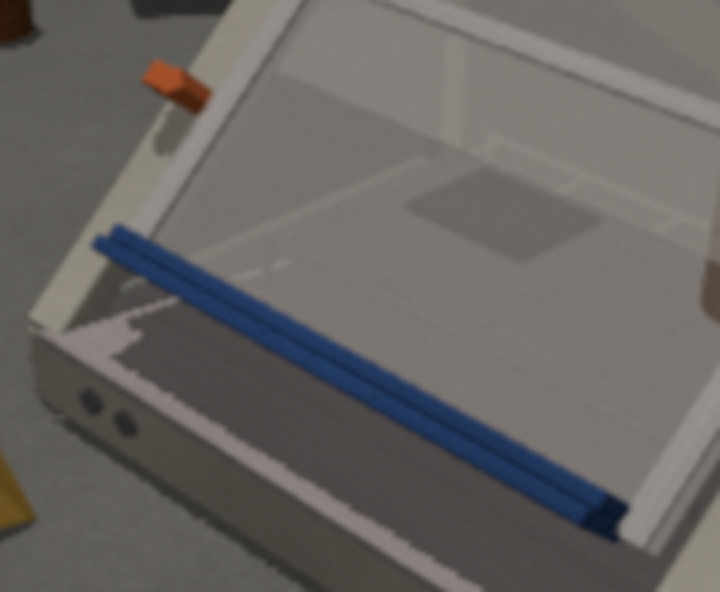

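View pics/top0c.png

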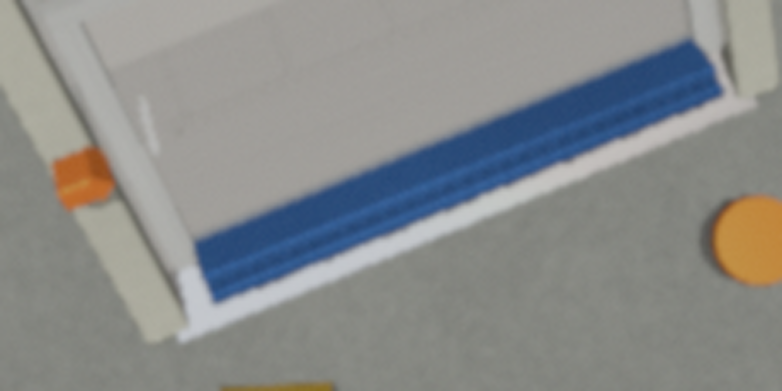

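Run:
```python
from h import *
ex=np.array([.9194,.3933,0]);ey=np.array([-.3933,.9194,0]);ez=np.array([0,0,1.])
s=(ex+ez)/2**.5;n=(ex-ez)/2**.5
for nm in ["side","top"]:
    im=np.load(f"pics/{nm}0im.npy");d=np.load(f"pics/{nm}0.npy");M=masks(im)
    X,u,v=pts(nm,M["blue"],d);S=X@s;N=X@n;Y=X@ey
    print(nm,"lip y",np.percentile(Y,[1,50,99]).round(1))
    k=(Y>np.median(Y)-60)&(Y<np.median(Y)+60)
    H,a,b=np.histogram2d(S[k],N[k],bins=[np.arange(480,530,2.5),np.arange(270,335,5)]) 
    print(np.percentile(S,[1,50,99]).round(1),np.percentile(N,[1,50,99]).round(1))
    print(a);print(b)
    print(H.astype(int))
    m=cv2.inRange(cv2.cvtColor(im,cv2.COLOR_RGB2HSV),(0,130,70),(15,255,255))>0
    m[:130]=0;m[230:]=0
    X,u,v=pts(nm,m,d);k=(X[:,2]>100)&(X[:,2]<230)&(X[:,1]>50)&(X[:,1]<130)
    X=X[k];S=X@s;N=X@n;Y=X@ey
    for a_ in sorted(zip(Y.round(),S.round(),N.round(),u[k],v[k]))[:200:3]: print(*[int(q) for q in a_],end=' | ')
    print()
```

```text
side lip y [-489.  -357.7 -172.2]
[394.2 402.3 410.4] [201.7 205.9 213.7]
[480.  482.5 485.  487.5 490.  492.5 495.  497.5 500.  502.5 505.  507.5
 510.  512.5 515.  517.5 520.  522.5 525.  527.5]
[270 275 280 285 290 295 300 305 310 315 320 325 330]
[[0 0 0 0 0 0 0 0 0 0 0 0]
 [0 0 0 0 0 0 0 0 0 0 0 0]
 [0 0 0 0 0 0 0 0 0 0 0 0]
 [0 0 0 0 0 0 0 0 0 0 0 0]
 [0 0 0 0 0 0 0 0 0 0 0 0]
 [0 0 0 0 0 0 0 0 0 0 0 0]
 [0 0 0 0 0 0 0 0 0 0 0 0]
 [0 0 0 0 0 0 0 0 0 0 0 0]
 [0 0 0 0 0 0 0 0 0 0 0 0]
 [0 0 0 0 0 0 0 0 0 0 0 0]
 [0 0 0 0 0 0 0 0 0 0 0 0]
 [0 0 0 0 0 0 0 0 0 0 0 0]
 [0 0 0 0 0 0 0 0 0 0 0 0]
 [0 0 0 0 0 0 0 0 0 0 0 0]
 [0 0 0 0 0 0 0 0 0 0 0 0]
 [0 0 0 0 0 0 0 0 0 0 0 0]
 [0 0 0 0 0 0 0 0 0 0 0 0]
 [0 0 0 0 0 0 0 0 0 0 0 0]
 [0 0 0 0 0 0 0 0 0 0 0 0]]
-141 498 230 268 145 | -140 497 224 266 144 | -140 499 237 270 146 | -139 497 234 268 146 | -139 499 227 267 144 | -138 496 227 266 145 | -138 498 218 264 142 | -137 495 222 264 144 | -137 496 244 270 148 | -136 493 228 265 146 | -136 496 234 267 146 | -136 502 221 265 141 | -136 503 224 266 141 | -135 492 222 263 145 | -135 494 217 
[... 2190 characters left out ...]
 243 207 | -124 504 220 244 214 | -124 506 242 242 206 | -123 493 220 246 218 | -123 505 225 243 212 | -123 506 240 242 207 | -122 500 220 244 216 | -122 506 228 242 211 | -122 508 238 241 207 | -121 503 219 243 215 | -121 506 234 241 209 | -120 496 219 244 218 | -120 505 218 242 215 | -120 507 228 241 211 | -119 503 218 242 216 | -119 505 240 240 208 | -118 494 220 243 219 | -118 503 222 241 215 | -118 506 230 240 211 | -117 497 219 242 218 | -117 506 222 240 214 | -116 496 219 242 219 | -116 506 231 239 211 | -115 492 220 242 220 | -115 505 224 239 214 | -115 506 241 238 208 | -114 500 218 240 218 | -114 506 245 237 207 | -114 508 228 238 212 | -113 506 225 238 214 | -112 494 219 240 220 |
```

```bash
cat >> h.py <<'E'
ex=np.array([.9194,.3933,0]);ey=np.array([-.3933,.9194,0]);ez=np.array([0,0,1.])
ex/=np.linalg.norm(ex);ey/=np.linalg.norm(ey)
sv=(ex+ez)/2**.5;nv=(ex-ez)/2**.5
Rt=np.stack([sv,-ey,nv],1)
def P(s,n,y=-324): return s*sv+n*nv+y*ey
E
python3 - <<'E'
from h import *
print(optics.camera_params("wrist")["T_tool_cam"].round(2))
print(np.linalg.det(Rt))
for R,nm in ((Rt,'A'),(Rt*[-1,-1,1],'A-'),(np.stack([ey,sv,nv],1),'B'),(np.stack([-ey,-sv,nv],1),'B-')):
  for p in ((400,90),(371,116),(371,206),(478,206),(460,100)):
    X=P(*p);q=ctrl.solve_ik(X,R);print(nm,p,X.round(0),None if q is None else np.round(q,2))
E
```

```text
[[  -0.     -0.95   -0.32   82.03]
 [   1.     -0.     -0.      0.25]
 [   0.     -0.32    0.95 -117.97]
 [   0.      0.      0.      1.  ]]
1.0
A (400, 90) [ 446. -162.  219.] [-1.   -0.14  2.17  0.88  1.14 -0.24]
A (371, 116) [ 444. -162.  180.] [-1.01 -0.06  2.2   0.92  1.07 -0.34]
A (371, 206) [ 503. -137.  117.] [-0.84  0.16  2.16  1.08  0.86 -0.43]
A (478, 206) [ 572. -108.  192.] [-0.66  0.08  2.03  0.96  0.85 -0.09]
A (460, 100) [ 491. -142.  255.] [-0.87 -0.14  2.09  0.86  1.1  -0.08]
A- (400, 90) [ 446. -162.  219.] None
A- (371, 116) [ 444. -162.  180.] [-1.01 -0.06  2.2   0.92  1.07  2.8 ]
A- (371, 206) [ 503. -137.  117.] [-0.84  0.16  2.16  1.08  0.86  2.71]
A- (478, 206) [ 572. -108.  192.] None
A- (460, 100) [ 491. -142.  255.] None
B (400, 90) [ 446. -162.  219.] [-1.   -0.14  2.17  0.88  1.14 -1.81]
B (371, 116) [ 444. -162.  180.] [-1.01 -0.06  2.2   0.92  1.07 -1.91]
B (371, 206) [ 503. -137.  117.] [-0.84  0.16  2.16  1.08  0.86 -2.  ]
B (478, 206) [ 572. -108.  192.] [-0.66  0.08  2.03  0.96  0.85 -1.66]
B (460, 100) [ 491. -142.  255.] [-0.87 -0.14  2.09  0.86  1.1  -1.65]
B- (400, 90) [ 446. -162.  219.] [-1.   -0.14  2.17  0.88  1.14  1.33]
B- (371, 116) [ 444. -162.  180.] [-1.01 -0.06  2.2   0.92  1.07  1.23]
B- (371, 206) [ 503. -137.  117.] [-0.84  0.16  2.16  1.08  0.86  1.14]
B- (478, 206) [ 572. -108.  192.] [-0.66  0.08  2.03  0.96  0.85  1.48]
B- (460, 100) [ 491. -142.  255.] [-0.87 -0.14  2.09  0.86  1.1   1.49]
```

Run:
```python
from h import *
ctrl.gripper_to(0)
ctrl.move_ptp(P(400,90),Rt)
ctrl.move_l(P(370,116))
st=sensors.read_state();print(st["t"],st["eef_pos"],P(370,116),st["grip_width"],st["force"])
for n in("side","wrist"):
    im,d=optics.grab_frame(n);cv2.imwrite(f"pics/{n}1.png",im[...,::-1])
```

```text
3.1 [ 443.42347955 -163.07062256  179.57409465] [ 443.38874846 -162.72804842  179.60512242] -0.26005893354000964 [-1.04697904  0.06476246  0.16512672]
```

View pics/side1.png

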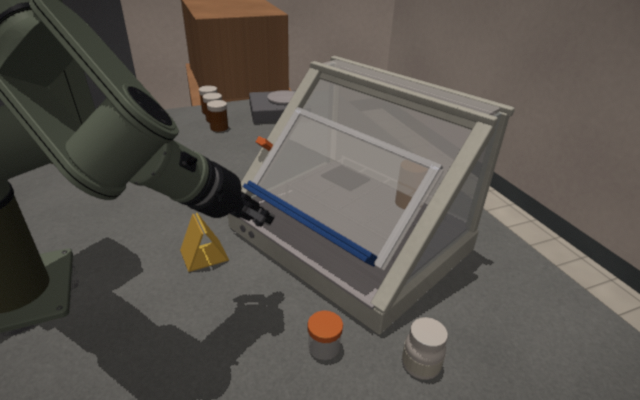

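View pics/wrist1.png

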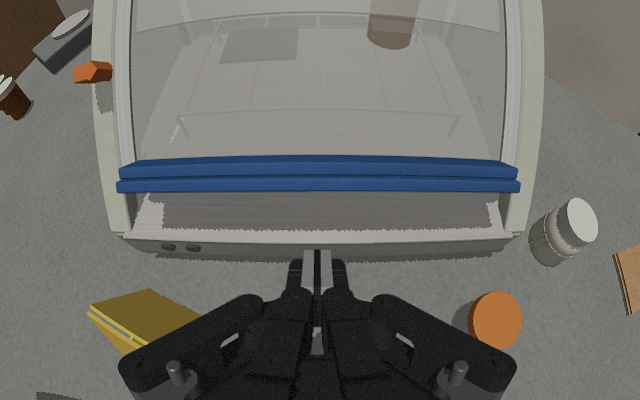

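The side and wrist views agree. The closed fingertips (wrist pixel 317,250) point at the gap below the lip, whose ends are at columns 117 and 520, so they are centred. The bystanders are clear. Next I insert the fingers and feel for contact.

Run:
```python
from h import *
r=ctrl.move_l(P(370,207),vel=80,threshold=6);st=sensors.read_state();print(r,st["force"],st["eef_pos"]@sv,st["eef_pos"]@nv)
f0=st["force"]
hit=ctrl.move_l(P(395,207),vel=15,threshold=2.0)
st=sensors.read_state();print(hit,st["t"],(st["force"]-f0)@sv,st["eef_pos"]@sv,st["eef_pos"]@nv)
for n in("side","wrist"):
    im,d=optics.grab_frame(n);cv2.imwrite(f"pics/{n}2.png",im[...,::-1])
```

```text
False [-0.23082875 -0.07692936  0.70286811] 370.1923928025807 206.74002024677372
True 5.35 -0.4698021004267852 380.0685058680074 207.1583753436713
```

View pics/wrist2.png

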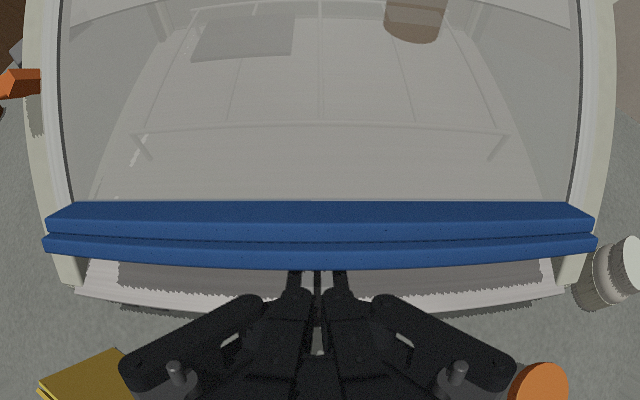

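Run:
```python
from h import *
def rep():
    st=sensors.read_state();print(round(st["t"],2),"Fs",round(st["force"]@sv,2),st["eef_pos"]@sv,st["eef_pos"]@nv)
ctrl.move_l(P(400,207),vel=15);rep()
ctrl.move_l(P(470,207),vel=30);rep();ctrl.hold(.2);rep()
for n in("side","top","wrist"):
    im,d=optics.grab_frame(n);cv2.imwrite(f"pics/{n}3.png",im[...,::-1])
    if n=="wrist":continue
    X,u,v=pts(n,masks(im)["blue"],d);S=X@sv;N=X@nv;print(n,np.percentile(S,[1,3,50,97,99]).round(1),np.percentile(N,[1,50,99]).round(1),np.percentile(X@ey,[1,99]))
    m=cv2.inRange(cv2.cvtColor(im,cv2.COLOR_RGB2HSV),(0,130,70),(15,255,255))>0
    m[:130]=0;m[230:]=0;m[:,:230]=0;m[:,280:]=0
    X,u,v=pts(n,m,d);k=(X[:,2]>150)&(X[:,2]<230);X=X[k];print(np.percentile(X@sv,[2,50,98]),(X@ey).min(),len(X))
```

```text
6.97 Fs -4.14 399.89635332655376 207.0563560596506
9.46 Fs -3.83 469.99735186515744 206.9992343527327
9.66 Fs -4.35 469.9800329863403 206.99570945771617
side [483.  483.3 491.8 499.5 500.1] [201.1 205.9 213.5] [-489.84524708 -299.24851578]Traceback (most recent call last):
  File "<stdin>", line 12, in <module>
    return _quantile_unchecked(
        a, q, axis, out, overwrite_input, method, keepdims, weights)
    return _ureduce(a,
                    func=_quantile_ureduce_func,
    ...<5 lines>...
                    overwrite_input=overwrite_input,
                    method=method)
    r = func(a, **kwargs)
    result = _quantile(arr,
                       quantiles=q,
    ...<2 lines>...
                       out=out,
                       weights=wgt)
    slices_having_nans = np.isnan(arr[-1, ...])
                                  ~~~^^^^^^^^^
IndexError: index -1 is out of bounds for axis 0 with size 0
```

View pics/side3.png

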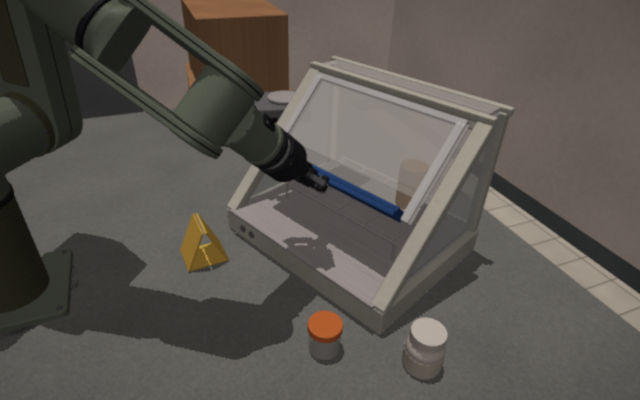

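The side view shows the lip has moved about 89 mm, consistent with the TCP travel. It needs about 5 mm more.

Run:
```python
from h import *
ctrl.move_l(P(475,207),vel=12);ctrl.hold(.3)
st=sensors.read_state();print(st["eef_pos"]@sv,st["force"]@sv)
ctrl.move_l(P(455,207),vel=40)
ctrl.move_l(P(455,110),vel=100)
ctrl.move_l(P(430,50),vel=120)
print(sensors.read_state()["t"])
for n in("side","top","wrist"):
    im,d=optics.grab_frame(n);cv2.imwrite(f"pics/{n}4.png",im[...,::-1])
    if n=="wrist":continue
    X,u,v=pts(n,masks(im)["blue"],d);S=X@sv
    if len(X):print(n,np.percentile(S,[1,3,50,97,99]).round(1),np.percentile(X@ey,[1,99]))
    m=cv2.inRange(cv2.cvtColor(im,cv2.COLOR_RGB2HSV),(0,130,70),(15,255,255))>0
    m[:130]=0;m[230:]=0;m[:,:230]=0;m[:,280:]=0
    X,u,v=pts(n,m,d);k=(X[:,2]>150)&(X[:,2]<230);X=X[k];
    if len(X):print("ptr",np.percentile(X@sv,[2,50,98]),(X@ey).min(),len(X))
```

```text
475.4363614062269 -2.1892170388745464
13.0333
side [488.4 488.7 496.3 504.9 505.3] [-489.01283202 -172.62498071]
ptr [490.31410292 497.7626048  505.29306868] -140.36324706032914 88
top [491.3 492.3 505.9 508.9 509.4] [-482.62951104 -165.66829478]
ptr [492.47576411 504.36161518 507.44749573] -139.52871689551682 219
```

View pics/wrist4.png

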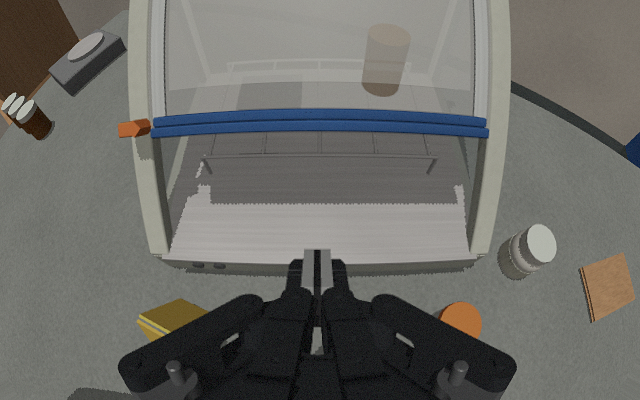

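View pics/side4.png

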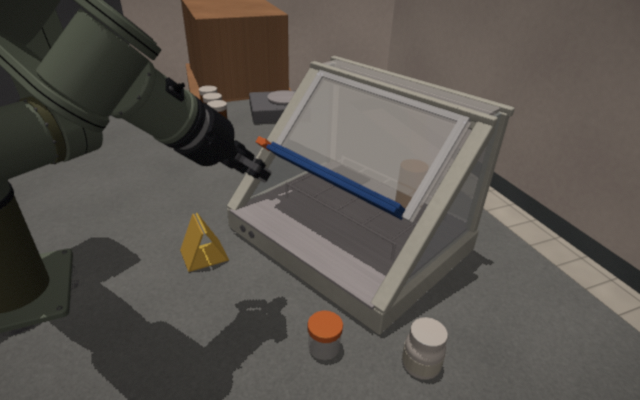

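View pics/top4.png

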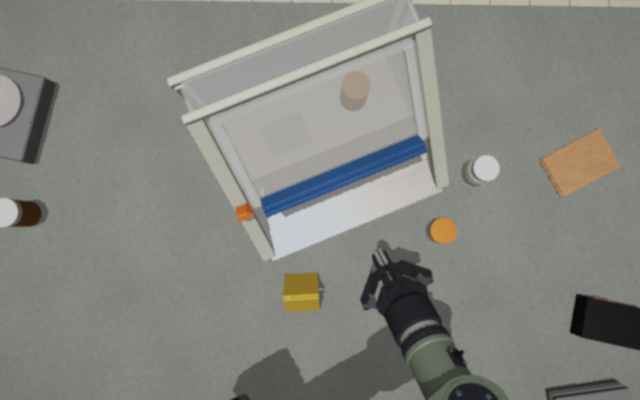

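The lip's mid-line is at s ≈ 499 and the pointer's at ≈ 498.7. In the wrist view the tip at (150,127) points at the middle of the lip's end (rows 118–137). The bystanders have not moved and the arm is clear.

Run:
```python
from h import *
ctrl.hold(.3);print(np.abs(sensors.read_state()["qvel"]).max(),sensors.read_state()["force"]);ctrl.finish_job()
```

```text
0.003871900944408309 [0.55768299 0.24934373 0.77810453]
the job is handed in; nothing more can be done
```

I pushed the sash up about 94 mm with the closed fingers under the middle of the blue lip. Then I dropped the fingers off it, backed clear and handed the job in at about 13.4 s of the 32 s allowed; no verdict is reported.

- **Level:** after I backed off, the lip's mid-line was at about 499 mm along the slope and the pointer tip at about 498.7 mm. The side, top and wrist views agreed to within 1–2 mm, against the 10 mm allowed.
- **Pushing:** the force along the slope read about 4 N while pushing, and the fastest push was 30 mm/s.
- **Pointer and bystanders:** the pointer measured in the same place as at the start. I compared the tent, jar and pot only by eye in the side and top pictures, and they looked unmoved.
- **Contact detection:** the touch stop tripped at about 380 mm, but the force reading right after it was not clear. I judged contact from the wrist picture and from how far the lip then moved.
- **Script error:** one measurement script stopped partway because the arm hid the pointer. This did not affect the robot, and I measured again after backing off.

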